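# Rehang the lift-off guard of a lever press and prove the stroke

## Robot

A 6-joint arm with a two-finger parallel gripper is mounted at the origin on a cart in front of the work surface, level with it; the furniture and walls round the work are solid. World frame = base frame: x ahead of the robot, y to its left, z up, the work surface at z = 0. Lengths are in m, angles in rad, forces in N, time in s.
With the tool pointing down it reaches from about 0.35 to 0.975 m from the base axis. Payload 17.4 kg.
Tool frame: the origin (TCP) lies on the centre line of the jaws, within the pads' length; the fingertips stand 8 mm ahead of it and the grasp point (between the pads) lies 11 mm behind it; z points along the fingers, y is the line along which they close (so a half turn about z gives the same grasp; the last joint's range is limited). The gripper opens to 85 mm and grips with 20 to 120 N. Pads are 22 mm wide; open, the fingers measure 114 mm over their backs; the gripper's body (76 mm by 85 mm) begins 54 mm behind the grasp point. The pads swing forward as they close: fully open they stand 13 mm farther back than shut.
Start: joints at [1.194, 0.116, 1.442, -0, 1.584, -0.038], TCP at [0.224, 0.637, 0.239] pointing down, gripper open.
Joint ranges: [-2.83, 2.83], [-0.83, 2.19], [0.07, 2.5], [-1.14, 4.28], [0.01, 3], [-2.97, 2.97]. Speed limits (rad/s): [1.89, 1.89, 2.22, 3.14, 3.14, 3.14].

## Interface

Orientations are given as a unit quaternion [x, y, z, w].
In Python, from bench import * gives the robot as it stands.
- The arm moves only by the tool send_rows, never from a script. Its argument "commands" is a list of rows, each a list of 7 numbers: the opening, from -1 (shut) to 1 (fully open), so that 0 is half open, then the shift along the world's x, y, z in units of 25 mm (1.0 is 25 mm), then the turn, a rotation vector about the world's x, y, z in units of 5 degrees (1.0 is 5 degrees). In form: [[grip, tx, ty, tz, rx, ry, rz], ...]. A call has exactly 5 rows; each row shifts and turns the commanded pose from where the row before left it; what a row does not reach is not made up. A row lasts 1/8 s, in which the tool goes at most 62.5 mm and 10.7 degrees, less where a joint would pass 70% of its speed; a pose out of reach is approached as far as the arm can. A call with a number of a shift or a turn outside -1 to 1 is refused whole. A call with a gripper value outside its range is refused whole. The fingers move at their own pace and stop on an object; "squeeze" is the grip in N (left out, the last holds). Time passes only in rows, so rows that do not move let the fingers close, or fill a call up. It gives the time, the measured TCP pose, the force, the opening and the grip force at its end, in the units of the state.
- get_state(): the state, without advancing time (a new reading comes with each control period).
- get_image(name): name is "scene" or "top" or "wrist"; returns (picture, depth): 384x512x3 uint8, red, green, blue; 384x512 float32, m along the optical axis (not along the pixel's ray), 0 where there is no reading.
- get_calibration(name): a dict with "K" (3x3 intrinsics, pixels), "position" and "orientation" of the camera in the world. Camera axes: x right, y down, z forward; pixel columns grow to the right and rows downward; lengths in m; the calibration is good to about 2 mm. The wrist camera is an equidistant fisheye: a pixel r from the principal point sees the ray r / f radians off the axis. A picture is of the moment at which its call begins: read the wrist's pose just before it. get_calibration takes no time and is no camera call; for the wrist camera it gives the pose at the moment of the call.
- close_job(): hands the job in; it is judged then, once.
Trained networks look in the newest picture that a camera, given by its name, has taken for a name from the list of things; names that differ only in an ending like _2 or _b are one class to them, and where a whole thing is asked for, a point or a joint stands for the part that bears it (a point fixed in the world has none). Each returns a list of dicts, best first, with "conf" (0 to 1); they miss things now and then, are a little off and sometimes report something else, mostly with a low value. They report only what shows in the picture. A call takes as long as a camera call.
- find_in(camera, name): "extent" ([centre column, centre row, width, height] in pixels, round what is visible of it).
- silhouettes(camera, name): "mask" (384x512 bool, what is visible of it) and "extent" ([centre column, centre row, width, height] in pixels, round what is visible of it).
The state is a dict: "clock": time; "joint_pos": joint angles; "dq": joint speeds; "effort": joint torques, N m; "position": TCP position; "tool_rot": TCP orientation; "contact_force": force on the tool from outside, world axes, zero at the start; "ft_torque": the same for the moment, N m; "opening": finger opening in m; "finger_force": force on a finger pad.
Only numpy, scipy, OpenCV 4.12 (cv2) and the standard library are available. Lean on these libraries where they do the work, as an engineer would, in place of code of your own. Each camera call takes 0.05 s, during which the arm holds its last target. There are 200 camera calls.

## Task

The guard of the small hand-lever press has been taken off: from the leaning rack take the panel that has two hinge barrels, lower it gently so that both barrels drop fully down over the press's two upright hinge pins, and leave it hanging shut across the front of the press. Then pull the press's sprung lever all the way down and ease it back up slowly to its rest without letting it snap back. Leave the panel without barrels in the rack and do not disturb the two bottles that stand between rack and press.

Things in the scene. Friction and masses are not known exactly. Their poses are not given: they have to be found in the camera images.
- gate_rail (a point): Centre of the top rail of the guard to hang: clear window in an aluminium frame, 130 wide x 130 tall x 12 mm thick, 0.22 kg, two steel hinge barrels along one upright edge. The rail is 12 mm thick, 16 tall; this point is 122 mm above the panel's lower edge. Axes: x = panel's normal, y = along the rail, away from the barrels, z = panel's up. Starts in the rack, leaning 30 degrees.
- barrel_low (a point): Centre of the lower end face of the guard panel's lower hinge barrel, axes as gate_rail (at y = -80, z = -118 mm from it). Barrel: outer diameter 21, bore 13 mm, 26 mm long, open both ends, axis along panel z.
- barrel_high (a point): The same for the upper barrel (y = -80, z = -28 mm from gate_rail), 90 mm above the lower one.
- spare_rail (a point): Centre of the top rail of the spare panel in the other bay of the rack: same size and make but with no barrels; stays where it is. Which bay holds which panel varies. Axes as gate_rail.
- rack: Fixed two-bay rack, base 150 x 350 mm; origin centre of underside, x away from its front, y along it; bay middles at y = +90 and -90 mm. Panels lean 30 degrees, tops toward the rack's front (-x), rails at about z = 135 mm, and are drawn out along their own z. Ribs reach 86 mm up a panel's -x face, 39 to 51 mm either side of its middle; the rail is free on both faces.
- press: Fixed grey hand-lever press, base 210 x 240 x 14 mm (x -135 to 75); origin on the worktop, z up, x away from its front, y to the left for one facing its front. Column and head: x -25 to 65, y -32 to 32, up to z = 216 mm. Hinge post 20 mm square at (-66, -80) mm and stop post 14 mm square at (-76, 76), both 160 mm tall; the stop's rubber pad begins at x = -88.
- guard_shut (a point): Where the guard's rail centre (gate_rail) lies when the guard is hung and shut: (-100, 0, 148) mm in the press frame, axes as the press; the guard's axes are then parallel to these.
- pin_low (a point): Root (shoulder) of the lower hinge pin, at (-100, -80, 30) mm in the press frame, axes as the press. Upright steel pin 9 mm in diameter, 20 mm tall with a tapered top, on a bracket 20 mm wide, 8 mm thick, reaching from the post to 10 mm in front of the pin. A barrel is fully home when its lower end rests on this shoulder.
- pin_high (a point): Root of the upper hinge pin, 90 mm straight above the lower one, same make. Its bracket's underside is 82 mm above the lower shoulder, so the guard must be brought in from the front raised by about 22 to 50 mm, then lowered.
- lever_grip (a point): Centre of the lever's horizontal black round handle, 16 mm in diameter, 72 mm long along the press's y; free on all sides, taken from above across the press's x, or pressed down. At rest it stands 237 mm high, in line with the shut guard's plane; it spans y = 92 to 164 mm of the press, the lever's arm (12 mm thick) lies at y = 98, so carry the guard clear of it.
- lever_pivot (a point): The lever's pivot axis (along the press's y), in the plane of lever_grip, at (10, 134, 175) mm in the press frame. The handle moves on a radius of 130 mm about it, from 0.5 rad above the level at joint 0 to 0.5 rad below at joint 1.0, in front of the pivot (toward -x of the press).
- press_lever (a joint): Lever angle, rad: 0 = rest (up), 1.0 = fully down stop. Sprung upward: about 2 N at the handle at rest, 10 N fully down. It snaps back if let go.
- ipa_mid (a point): Middle of the slim white wash bottle with blue cap, 52 mm diameter, 170 mm tall, standing loose between rack and press; z up. Leave alone.
- blue_mid (a point): Middle of the blue bottle with white cap, 44 mm diameter, 98 mm tall, standing loose between rack and press, which of the two nearer the robot varies; z up. Leave alone.

How it is judged:
On the way, in this order (a step that is already met when the one before it is completed fails the run):
1. the guard is fully down on both hinge pins and let go (horizontal distance between barrel_low and pin_low below 0.005 m and horizontal distance between barrel_high and pin_high below 0.005 m and z of barrel_low in the frame of pin_low between -0.004 and 0.004 m and contact force between the fingers and gate below 0.1 N), for 0.2 s.
2. the lever is pulled all the way down (value of joint press_lever above 0.92 rad), for 0.1 s.
3. the lever is back up at rest (value of joint press_lever below 0.06 rad), for 0.2 s.
At the end, for the whole second after the job is handed in: The guard hangs with both barrels within 5 mm of the pin axes and 4 mm of the shoulders, shut (its rail's middle within 25 mm of the shut plane), at rest and let go; the lever is within 0.06 rad of its rest; the spare panel has moved less than 20 mm and the two bottles less than 30 mm (horizontal distance between barrel_low and pin_low below 0.005 m and horizontal distance between barrel_high and pin_high below 0.005 m and z of barrel_low in the frame of pin_low between -0.004 and 0.004 m and y of gate_rail in the frame of pin_high above 0.06 m and x of gate_rail in the frame of pin_high between -0.025 and 0.025 m and value of joint press_lever below 0.06 rad and distance of spare_rail from where it was at the start of the episode below 0.02 m and distance of each of ipa_mid, blue_mid from where it was at the start of the episode below 0.03 m); the robot touches nothing.
It fails at once if the lever snaps back (faster than 1.5 rad/s upward) (velocity of joint press_lever below -1.5 rad/s).
It fails at once if the guard strikes the press (over 40 N) (contact force between gate and press above 40 N).
It fails at once if the spare panel is pulled out of place (distance of spare_rail from where it was at the start of the episode above 0.03 m).
It fails at once if a bottle is knocked (distance of any of ipa_mid, blue_mid from where it was at the start of the episode above 0.04 m).
It also fails if it takes over 72 s, if anything falls off the work surface, if the arm or the gripper's body presses on something with over 40 N, if the wrist force passes 120 N, or if a joint passes its speed limit or range.

## Working session

There is one attempt and no reset: what is moved stays moved. The work goes in short steps, Python scripts to look and compute and a tool call to move; the robot and the scene stay as the last step left them, time stands still between calls to the robot, and variables do not carry over. Pictures are saved under pics/ and viewed, at most 10 in all, crops included, and the job is handed in when it is done.

Besides the shell and the picture viewer there is one more tool, called after "Request:" by a JSON object that holds its "method" and its "body", one argument or row to a line. send_rows: Moves the arm, as the interface text tells. Its arguments: {"type":"object","properties":{"commands":{"type":"array"},"squeeze":{"type":"number"}},"required":["commands"]}

```bash
mkdir -p pics; ls
cat > h.py <<'E'
from bench import *
import numpy as np, cv2
from scipy.spatial.transform import Rotation as R
def cloud(cam):
    img,d=get_image(cam); c=get_calibration(cam); K=np.array(c["K"])
    v,u=np.mgrid[:384,:512]
    P=np.stack([(u-K[0,2])/K[0,0]*d,(v-K[1,2])/K[1,1]*d,d],-1)
    o=c["orientation"]
    Rm=R.from_quat(o).as_matrix() if np.size(o)==4 else np.array(o)
    W=P@Rm.T+np.array(c["position"]); W[d<=0]=np.nan
    return img,d,W
E
python3 - <<'E'
from h import *
s=get_state();print(s)
ims=[]
for cam in ["scene","top"]:
    img,d,W=cloud(cam); np.savez("%s.npz"%cam,img=img,d=d,W=W)
    cv2.imwrite(f"pics/{cam}0.png",img[...,::-1])
    c=get_calibration(cam);print(cam,c["position"],c["orientation"],np.array(c["K"]).ravel())
    for n in ["gate_rail","barrel_low","barrel_high","spare_rail","rack","press","lever_grip","pin_low","pin_high","ipa_mid","blue_mid"]:
        try:
            for r in silhouettes(cam,n)[:2]:
                m=r["mask"];q=W[m];q=q[~np.isnan(q[:,0])]
                print(n,round(r["conf"],2),np.round(r["extent"]),np.round(np.median(q,0),3),np.round(np.percentile(q,2,axis=0),3),np.round(np.percentile(q,98,axis=0),3))
        except Exception as e: print(n,e)
E
```

```text
pics
{'clock': 0.0, 'joint_pos': array([ 1.19417807e+00,  1.16482112e-01,  1.44228690e+00,  7.72717478e-06,
        1.58403066e+00, -3.78150345e-02]), 'dq': array([ 0.00053757,  0.00069524,  0.00118866, -0.00022267,  0.00038301,
       -0.00168584]), 'effort': array([-4.35990369e-03, -7.32053804e+01, -6.32441711e+01, -2.78749467e-04,
        6.92365065e-03, -1.22095256e-05]), 'position': array([0.22428511, 0.63643847, 0.23855135]), 'tool_rot': array([ 1.68592478e-01,  9.85685656e-01, -5.89804716e-04, -1.27944950e-04]), 'contact_force': array([ 0.29995923, -0.30819035, -0.62672829]), 'ft_torque': array([-0.00180141, -0.04446477,  0.02316536]), 'finger_force': 0.0, 'opening': 0.08525873691412574}
scene [-0.32011338 -0.52498552  1.30708301] [ 0.81987278 -0.45773651  0.16779453 -0.30021811] [427.98546676   0.         256.98389981   0.         427.98546676
 192.83643778   0.           0.           1.        ]
gate_rail 0.64 [171. 167.  34.  18.] [0.471 0.323 0.134] [0.462 0.28  0.038] [0.533 0.422 0.143]
gate_rail 0.48 [300. 209.  29.  22.] [ 0.444 -0.211  0.237] [ 0.428 -0.23   0.02 ] [ 
[... 2170 characters left out ...]
178. 186.  96.  45.] [0.475 0.276 0.013] [0.431 0.11  0.006] [0.579 0.445 0.053]
press 0.72 [345. 174.  72.  73.] [ 0.531 -0.294  0.017] [ 0.426 -0.42   0.009] [ 0.623 -0.192  0.242]
lever_grip 0.69 [324. 180.  26.  47.] [ 0.468 -0.211  0.227] [ 0.43  -0.228  0.167] [ 0.569 -0.162  0.247]
pin_low 0.68 [348. 176.  74.  73.] [ 0.53  -0.296  0.017] [ 0.426 -0.42   0.008] [ 0.624 -0.192  0.242]
pin_high 0.7 [347. 176.  74.  71.] [ 0.53  -0.296  0.017] [ 0.426 -0.423  0.007] [ 0.624 -0.191  0.242]
ipa_mid 0.72 [262. 194.  15.  20.] [ 0.465 -0.019  0.113] [ 0.445 -0.043  0.004] [0.492 0.006 0.141]
blue_mid 0.51 [261. 221.  12.  17.] [ 0.384 -0.014  0.082] [ 0.364 -0.031  0.062] [0.404 0.006 0.102]
```

Run:
```python
from h import *
a=np.load("scene.npz");b=np.load("top.npz")
# combined close-ups
c1=cv2.resize(a["img"][130:300,130:390],(780,510),interpolation=cv2.INTER_CUBIC)
cv2.imwrite("pics/s_crop.png",c1[...,::-1])
c2=cv2.resize(b["img"][120:250,110:400],(800,359),interpolation=cv2.INTER_CUBIC)
cv2.imwrite("pics/t_crop.png",c2[...,::-1])
def line(q,name):
    c=q.mean(0);u,s,vt=np.linalg.svd(q-c,full_matrices=False);print(name,len(q),np.round(c,4),"yaw of y",np.round(np.degrees(np.arctan2(-vt[0][0]*np.sign(vt[0][1]),abs(vt[0][1]))),2),np.round(q.min(0),3),np.round(q.max(0),3))
for nm,A in(("scene",a),("top",b)):
    W=A["W"];q=W.reshape(-1,3);q=q[~np.isnan(q[:,0])]
    f=lambda lo,hi:q[((q>lo)&(q<hi)).all(1)]
    print(nm)
    line(f([.43,.27,.128],[.52,.45,.16]),"gate top")
    line(f([.43,.11,.128],[.52,.26,.16]),"spare top")
    line(f([.40,-.27,.225],[.48,-.14,.26]),"grip")
    line(f([.42,-.45,.15],[.5,-.36,.175]),"hinge post top")
    line(f([.42,-.27,.15],[.5,-.2,.175]),"stop post top")
    line(f([.46,-.36,.2],[.65,-.25,.23]),"head top")
    m=f([.38,-.5,.005],[.68,-.1,.022]);r=cv2.minAreaRect((m[:,:2]*1000).astype(np.float32));print("base",len(m),r)
    m=f([.4,.05,.005],[.62,.48,.03]);r=cv2.minAreaRect((m[:,:2]*1000).astype(np.float32));print("rackbase",len(m),r)
```

```text
scene
gate top 108 [0.4679 0.3584 0.137 ] yaw of y 2.53 [0.459 0.28  0.129] [0.482 0.435 0.144]
spare top 108 [0.4705 0.1842 0.1378] yaw of y 1.55 [0.461 0.123 0.128] [0.483 0.254 0.146]
grip 126 [ 0.439  -0.2009  0.2408] yaw of y 17.81 [ 0.426 -0.232  0.226] [ 0.474 -0.163  0.251]
hinge post top 15 [ 0.4975 -0.3966  0.1563] yaw of y 2.39 [ 0.495 -0.406  0.151] [ 0.5   -0.388  0.162]
stop post top 21 [ 0.4715 -0.2447  0.158 ] yaw of y -61.69 [ 0.465 -0.251  0.151] [ 0.48  -0.236  0.167]
head top 462 [ 0.5727 -0.3068  0.2141] yaw of y -81.68 [ 0.53  -0.341  0.2  ] [ 0.63  -0.269  0.222]
base 3624 ((529.4851684570312, -299.820556640625), (400.33282470703125, 297.9441223144531), 89.84614562988281)
rackbase 2320 ((509.9063720703125, 260.49615478515625), (218.77467346191406, 420.952880859375), 0.13988736271858215)
top
gate top 226 [0.4717 0.3614 0.1374] yaw of y 1.46 [0.464 0.28  0.128] [0.485 0.434 0.148]
spare top 198 [0.4748 0.1877 0.1378] yaw of y 0.99 [0.465 0.123 0.128] [0.486 0.252 0.148]
grip 160 [ 0.4434 -0.2     0.2412] yaw of y 19.04 [ 0.429 -0.231  0.225] [ 0.479 -0.16   0.249]
hinge post top 5 [ 0.4978 -0.3957  0.1559] yaw of y 2.94 [ 0.497 -0.403  0.152] [ 0.498 -0.389  0.159]
stop post top 12 [ 0.4757 -0.2451  0.1591] yaw of y -75.03 [ 0.469 -0.248  0.15 ] [ 0.481 -0.241  0.164]
head top 622 [ 0.5788 -0.3026  0.215 ] yaw of y -82.14 [ 0.533 -0.34   0.2  ] [ 0.627 -0.268  0.223]
base 3748 ((530.0882568359375, -299.99859619140625), (399.9807434082031, 299.7414245605469), 89.97079467773438)
rackbase 2848 ((510.0557861328125, 264.7822570800781), (429.4869384765625, 219.86184692382812), 89.99430084228516)
```

View pics/s_crop.png

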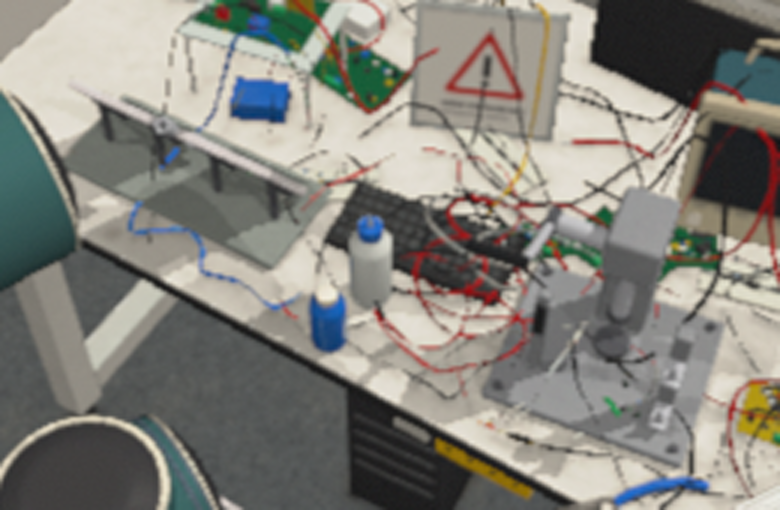

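View pics/t_crop.png

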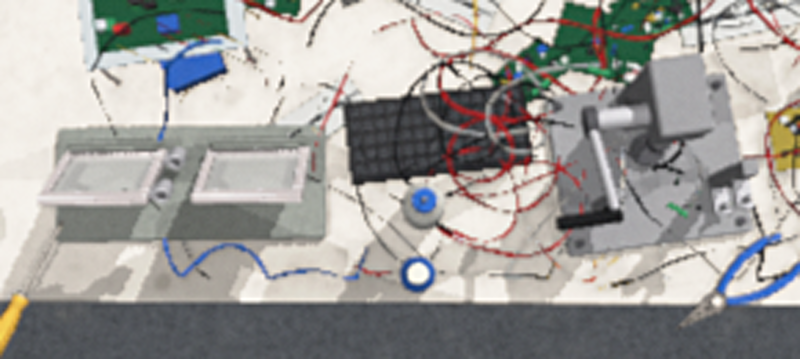

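Run:
```python
from h import *
from scipy.optimize import least_squares
W={};
for nm in("scene","top"):
    A=np.load(nm+".npz");q=A["W"].reshape(-1,3);q=q[~np.isnan(q[:,0])];W[nm]=q
def rect(q,L,Wd):
    r=cv2.minAreaRect((q[:,:2]*1000).astype(np.float32));return np.round(r[0],1),np.round(r[1],1),round(r[2],2)
for nm,q in W.items():
    f=lambda lo,hi:q[((q>lo)&(q<hi)).all(1)]
    print(nm,"head",rect(f([.46,-.36,.21],[.65,-.25,.223]),0,0))
    g=f([.40,-.26,.23],[.465,-.14,.26]);
    g=g[(g[:,0]<.452)]
    v=cv2.fitLine((g[:,:2]*1000).astype(np.float32),cv2.DIST_HUBER,0,.01,.01).ravel();print("grip",len(g),np.round(v,3),g.min(0),g.max(0))
    for lo,hi,n in(([.43,.30,.1],[.52,.45,.16],"gate"),([.43,.11,.1],[.52,.26,.16],"spare")):
        g=f(lo,hi);
        # front-most top edge: bin by y, min x
        e=[]
        for y in np.arange(lo[1]+.025,hi[1]-.03,.008):
            b=g[abs(g[:,1]-y)<.005]
            if len(b)>2: e.append([b[:,0].min(),y,b[:,2].max()])
        e=np.array(e);p=np.polyfit(e[:,1],e[:,0],1);print(n,"edge yaw",np.degrees(-p[0]),"x@mid",np.polyval(p,e[:,1].mean()),"ztop",np.median(e[:,2]),"y",g[:,1].min(),g[:,1].max())
    m=f([.38,-.5,.009],[.68,-.1,.02])
    h,xe,ye=np.histogram2d(m[:,0],m[:,1],bins=[np.arange(.38,.681,.005),np.arange(-.5,-.099,.005)])
    k=(h>0).astype(np.uint8);k=cv2.morphologyEx(k,cv2.MORPH_CLOSE,np.ones((3,3)));k=cv2.morphologyEx(k,cv2.MORPH_OPEN,np.ones((9,9)))
    n,l,st,_=cv2.connectedComponentsWithStats(k);i=1+np.argmax(st[1:,4]);c=np.argwhere(l==i).astype(np.float32)
    r=cv2.minAreaRect(c);print("base",.3825+.005*np.array(r[0])[0],-.4975+.005*r[0][1],np.array(r[1])*5,r[2])
```

```text
scene head (array([ 578.5, -305. ]), array([90.9, 63.6]), 8.67)
grip 113 [ 1.50000e-01 -9.89000e-01  4.35713e+02 -1.98263e+02] [ 0.42631814 -0.23241804  0.23134182] [ 0.44947216 -0.1627093   0.25083745]
gate edge yaw -0.17281234335337284 x@mid 0.462378489081886 ztop 0.1415967875610843 y 0.3001584668815275 0.43519216779966996
spare edge yaw 2.2935409259881907 x@mid 0.4653800412078997 ztop 0.1428876268279664 y 0.12121816711128863 0.25365498118519303
base 0.515 -0.2975 [190. 205.] 90.0
top head (array([ 580.7, -303.9]), array([89.3, 64.6]), 9.25)
grip 133 [ 1.41000e-01 -9.90000e-01  4.39345e+02 -1.95199e+02] [ 0.42902246 -0.23070171  0.23559706] [ 0.4508886  -0.15956208  0.2493056 ]
gate edge yaw 0.1462716289115692 x@mid 0.4643092871870569 ztop 0.14334845488717574 y 0.30034503441947563 0.4342932301480982
spare edge yaw 0.3471471038168113 x@mid 0.46826655419189617 ztop 0.14287395766681266 y 0.1232767776547565 0.2528893755144638
base 0.495 -0.3375 [110. 125.] 90.0
```

Request:
{"method": "send_rows", "body": {
  "commands": [
    [1,0.59,-0.77,0,0,0,-1],
    [1,0.59,-0.77,0,0,0,-1],
    [1,0.59,-0.77,0,0,0,-1],
    [1,0.59,-0.77,0,0,0,-1],
    [1,0.59,-0.77,0,0,0,-1]
  ],
  "squeeze": 60
}}

```text
clock: 1.82
position: [0.2985, 0.5397, 0.2394]
tool_rot: [0.379, 0.925, 0.0, 0.0]
contact_force: [0.6, 0.6, -0.3]
opening: 0.0854
finger_force: 0.0
```

Request:
{"method": "send_rows", "body": {
  "commands": [
    [1,0.59,-0.77,0,0,0,-1],
    [1,0.59,-0.77,0,0,0,-1],
    [1,0.59,-0.77,0,0,0,-1],
    [1,0.59,-0.77,0,0,0,-1],
    [1,0.59,-0.77,0,0,0,-1]
  ]
}}

```text
clock: 2.45
position: [0.3723, 0.4435, 0.2394]
tool_rot: [0.571, 0.821, 0.0, 0.0]
contact_force: [0.9, 0.4, -0.7]
opening: 0.0855
finger_force: 0.0
```

Request:
{"method": "send_rows", "body": {
  "commands": [
    [1,0.59,-0.77,0,0,0,-1],
    [1,0.59,-0.77,0,0,0,-1],
    [1,0.59,-0.77,0,0,0,-1],
    [1,0.59,-0.77,0,0,0,-0.9],
    [1,0,0,0,0,-1,0]
  ]
}}

```text
clock: 3.08
position: [0.4324, 0.3659, 0.2391]
tool_rot: [0.701, 0.712, 0.031, 0.032]
contact_force: [0.3, -0.5, -0.7]
opening: 0.0853
finger_force: 0.0
```

Request:
{"method": "send_rows", "body": {
  "commands": [
    [1,0,0,-0.2,0,-1,0],
    [1,0,0,-0.2,0,-1,0],
    [1,0,0,-0.2,0,-1,0],
    [1,0,0,-0.2,0,-1,0],
    [1,0,0,-0.2,0,-1,0]
  ]
}}

```text
clock: 3.7
position: [0.4308, 0.3672, 0.2145]
tool_rot: [0.676, 0.689, 0.183, 0.186]
contact_force: [0.1, -0.4, -0.5]
opening: 0.0853
finger_force: 0.0
```

```bash
cat >> h.py <<'E'
def wcloud():
    s=get_state();c=get_calibration("wrist");img,d=get_image("wrist");K=np.array(c["K"])
    v,u=np.mgrid[:384,:512];x=(u-K[0,2])/K[0,0];y=(v-K[1,2])/K[1,1];r=np.hypot(x,y)+1e-9
    t=np.where(r<1.4,np.tan(np.minimum(r,1.4)),np.nan)
    P=np.stack([x/r*t*d,y/r*t*d,d],-1)
    W=P@R.from_quat(c["orientation"]).as_matrix().T+np.array(c["position"]);W[d<=0]=np.nan
    return s,img,d,W,c
def tool(s,W): return (W-s["position"])@R.from_quat(s["tool_rot"]).as_matrix()
E
python3 - <<'E'
from h import *
s,img,d,W,c=wcloud();cv2.imwrite("pics/w1.png",img[...,::-1])
print(s["position"],R.from_quat(s["tool_rot"]).as_matrix().round(3),c["K"],c["position"])
T=tool(s,W)
for r in silhouettes("wrist","gate_rail")[:2]:
    m=r["mask"];q=W[m];q=q[~np.isnan(q[:,0])];t=T[m];t=t[~np.isnan(t[:,0])]
    print(r["conf"],r["extent"],np.percentile(q,[2,50,98],axis=0).round(3),np.percentile(t,[2,50,98],axis=0).round(3))
q=W.reshape(-1,3);t=T.reshape(-1,3)
k=(q[:,2]>.12)&(q[:,2]<.16)&(q[:,1]>.27)&(q[:,1]<.45)&(q[:,0]<.5)&(q[:,0]>.44);print(k.sum(),np.percentile(q[k],[1,50,99],axis=0).round(4),np.percentile(t[k],[1,50,99],axis=0).round(4))
E
```

```text
[0.43081128 0.36717362 0.21451593] [[-0.017  0.864  0.503]
 [ 1.     0.019  0.001]
 [-0.009  0.503 -0.864]] [[297.31863964   0.         257.35902388]
 [  0.         297.31863964 196.78733311]
 [  0.           0.           1.        ]] [0.36250212 0.43463298 0.3312024 ]
0.87 [252.1, 206.8, 25.9, 175.9] [[0.462 0.284 0.045]
 [0.47  0.365 0.138]
 [0.537 0.433 0.143]] [[-0.083 -0.012  0.081]
 [-0.002 -0.003  0.083]
 [ 0.066  0.007  0.199]]
3090 [[0.4618 0.2832 0.1215]
 [0.4681 0.369  0.1393]
 [0.4873 0.4345 0.1431]] [[-0.084  -0.0138  0.0809]
 [ 0.0019 -0.0053  0.0831]
 [ 0.0674  0.0034  0.1068]]
```

View pics/w1.png

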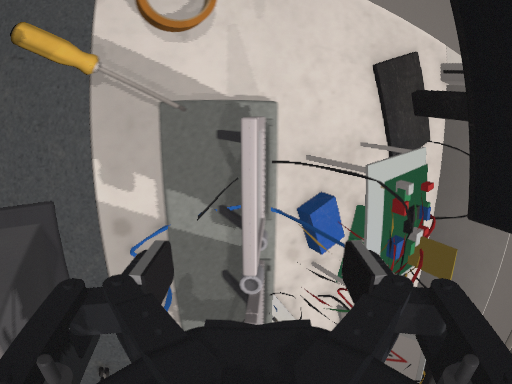

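Request:
{"method": "send_rows", "body": {
  "commands": [
    [1,0.2,0.04,-0.6,0,0,0],
    [1,0.41,0,-0.72,0,0,0],
    [1,0.41,0,-0.72,0,0,0],
    [1,0.41,0,-0.72,0,0,0],
    [1,0.41,0,-0.71,0,0,0]
  ]
}}

```text
clock: 4.42
position: [0.4779, 0.3678, 0.1262]
tool_rot: [0.677, 0.689, 0.18, 0.184]
contact_force: [-0.9, -0.7, 1.0]
opening: 0.0853
finger_force: 0.0
```

Request:
{"method": "send_rows", "body": {
  "commands": [
    [1,0,0,0,0,0,0],
    [-1,0,0,0,0,0,0],
    [-1,0,0,0,0,0,0],
    [-1,0,0,0,0,0,0],
    [-1,0,0,0,0,0,0]
  ],
  "squeeze": 60
}}

```text
clock: 5.05
position: [0.4767, 0.3683, 0.1279]
tool_rot: [0.676, 0.69, 0.181, 0.185]
contact_force: [-0.2, 0.4, 1.9]
opening: 0.0124
finger_force: 3.6
```

Request:
{"method": "send_rows", "body": {
  "commands": [
    [-1,0,0,0,0,0,0],
    [-1,0,0,0,0,0,0],
    [-1,0,0,0,0,0,0],
    [-1,0,0,0,0,0,0],
    [-1,0,0,0,0,0,0]
  ]
}}

```text
clock: 5.68
position: [0.4771, 0.3683, 0.1283]
tool_rot: [0.676, 0.689, 0.182, 0.185]
contact_force: [-0.5, -1.0, 6.2]
opening: 0.0111
finger_force: 59.0
```

Request:
{"method": "send_rows", "body": {
  "commands": [
    [-1,-0.1,0,0.17,0,0,0],
    [-1,-0.2,0,0.35,0,0,0],
    [-1,-0.35,0,0.6,0,0,0],
    [-1,-0.44,0,0.76,0,0,0],
    [-1,-0.44,0,0.76,0,0,0]
  ]
}}

```text
clock: 6.3
position: [0.4381, 0.3679, 0.1939]
tool_rot: [0.677, 0.69, 0.181, 0.185]
contact_force: [3.1, -0.5, -3.7]
opening: 0.0108
finger_force: 59.1
```

Request:
{"method": "send_rows", "body": {
  "commands": [
    [-1,-0.44,0,0.76,0,0,0],
    [-1,-0.44,0,0.76,0,0,0],
    [-1,-0.44,0,0.76,0,0,0],
    [-1,-0.44,0,0.76,0,0,0],
    [-1,-0.44,0,0.76,0,0,0]
  ]
}}

```text
clock: 6.92
position: [0.3826, 0.3679, 0.2887]
tool_rot: [0.677, 0.69, 0.181, 0.184]
contact_force: [0.0, -0.1, -1.9]
opening: 0.0104
finger_force: 59.0
```

Request:
{"method": "send_rows", "body": {
  "commands": [
    [-1,0,0,0.8,0,1,0],
    [-1,0,0,0.8,0,1,0],
    [-1,0,0,0.8,0,1,0],
    [-1,0,0,0.8,0,1,0],
    [-1,0,0,0.4,0,1,0]
  ]
}}

```text
clock: 7.55
position: [0.3831, 0.3682, 0.3797]
tool_rot: [0.699, 0.713, 0.03, 0.03]
contact_force: [0.3, 0.4, -2.2]
opening: 0.0108
finger_force: 59.0
```

Request:
{"method": "send_rows", "body": {
  "commands": [
    [-1,0,-0.5,0,0,1,0],
    [-1,0,-0.8,0,0,0,0.5],
    [-1,0,-0.9,0,0,0,0.5],
    [-1,0,-0.9,0,0,0,0.5],
    [-1,0,-0.9,0,0,0,0]
  ]
}}

```text
clock: 8.18
position: [0.383, 0.2674, 0.3783]
tool_rot: [0.652, 0.758, -0.0, -0.0]
contact_force: [0.2, -0.2, -2.4]
opening: 0.0111
finger_force: 59.0
```

Request:
{"method": "send_rows", "body": {
  "commands": [
    [-1,0,-1,0,0,0,0],
    [-1,0,-1,0,0,0,0],
    [-1,0,-1,0,0,0,0],
    [-1,0,-1,0,0,0,0],
    [-1,0,-1,0,0,0,0]
  ]
}}

```text
clock: 8.8
position: [0.383, 0.1425, 0.3783]
tool_rot: [0.652, 0.758, -0.0, -0.0]
contact_force: [0.6, 0.4, -2.3]
opening: 0.0108
finger_force: 59.0
```

Request:
{"method": "send_rows", "body": {
  "commands": [
    [-1,0,-1,0,0,0,0],
    [-1,0,-1,0,0,0,0],
    [-1,0,-1,0,0,0,0],
    [-1,0,-1,0,0,0,0],
    [-1,0,-1,0,0,0,0]
  ]
}}

```text
clock: 9.43
position: [0.3831, 0.0176, 0.3784]
tool_rot: [0.652, 0.758, -0.0, -0.0]
contact_force: [-0.1, 0.6, -2.3]
opening: 0.011
finger_force: 59.0
```

Request:
{"method": "send_rows", "body": {
  "commands": [
    [-1,0,-1,0,0,0,0],
    [-1,0,-1,0,0,0,0],
    [-1,0,-1,0,0,0,0],
    [-1,0,-1,0,0,0,0],
    [-1,0,-1,0,0,0,0]
  ]
}}

```text
clock: 10.05
position: [0.3831, -0.1073, 0.3784]
tool_rot: [0.652, 0.758, 0.0, -0.0]
contact_force: [0.2, -0.7, -2.5]
opening: 0.0107
finger_force: 59.0
```

Request:
{"method": "send_rows", "body": {
  "commands": [
    [-1,-0.2,-1,0,0,0,0],
    [-1,-0.2,-1,0,0,0,0],
    [-1,-0.2,-1,0,0,0,0],
    [-1,-0.2,-1,0,0,0,0],
    [-1,-0.2,-1,0,0,0,0]
  ]
}}

```text
clock: 10.68
position: [0.3581, -0.2322, 0.3784]
tool_rot: [0.652, 0.758, 0.0, -0.001]
contact_force: [0.6, 0.1, -4.4]
opening: 0.0108
finger_force: 59.0
```

Request:
{"method": "send_rows", "body": {
  "commands": [
    [-1,0,-1,0,0,0,0],
    [-1,0,-1,0,0,0,0],
    [-1,0,-0.5,0,0,0,0],
    [-1,0,-0.3,0,0,0,0],
    [-1,0,0,0,0,0,0]
  ]
}}

```text
clock: 11.3
position: [0.3586, -0.3017, 0.3785]
tool_rot: [0.652, 0.758, 0.0, -0.0]
contact_force: [-0.1, -0.3, -2.4]
opening: 0.0109
finger_force: 59.0
```

Run:
```python
from h import *
s,img,d,W,c=wcloud();np.savez("w2.npz",img=img,d=d,W=W,pos=s["position"],rot=s["tool_rot"])
a,da,Wa=cloud("scene");b,db,Wb=cloud("top")
np.savez("s2.npz",img=a,W=Wa);np.savez("t2.npz",img=b,W=Wb)
o=np.zeros((600,800,3),np.uint8)
o[:384,:512]=img
def ins(im,y0,y1,x0,x1,h,w,Y,X): o[Y:Y+h,X:X+w]=cv2.resize(im[y0:y1,x0:x1],(w,h),interpolation=cv2.INTER_CUBIC)
ins(b,120,240,290,410,288,288,0,512)
ins(a,170,290,260,400,300,350,290,450)
cv2.imwrite("pics/c2.png",o[...,::-1])
T=tool(s,W).reshape(-1,3);
k=(abs(T[:,0])<.1)&(abs(T[:,1])<.03)&(T[:,2]<.2)&(T[:,2]>-.03)
print("wrist gate pts",k.sum(),np.percentile(T[k],[1,50,99],axis=0).round(4))
for nm,w in(("s",Wa),("t",Wb)):
    t=tool(s,w).reshape(-1,3);k=(abs(t[:,0])<.1)&(abs(t[:,1])<.03)&(t[:,2]<.2)&(t[:,2]>-.03)
    print(nm,k.sum(),np.percentile(t[k],[1,50,99],axis=0).round(4))
```

```text
wrist gate pts 7217 [[-0.0303 -0.0165 -0.0297]
 [ 0.0133  0.0005 -0.0156]
 [ 0.0666  0.018   0.0014]]
s 1486 [[-0.0853 -0.0158 -0.0162]
 [-0.0108 -0.0011  0.0456]
 [ 0.066   0.009   0.1138]]
t 101 [[ 0.0155 -0.0047 -0.0175]
 [ 0.0658  0.0044  0.0396]
 [ 0.0688  0.0094  0.1112]]
```

View pics/c2.png

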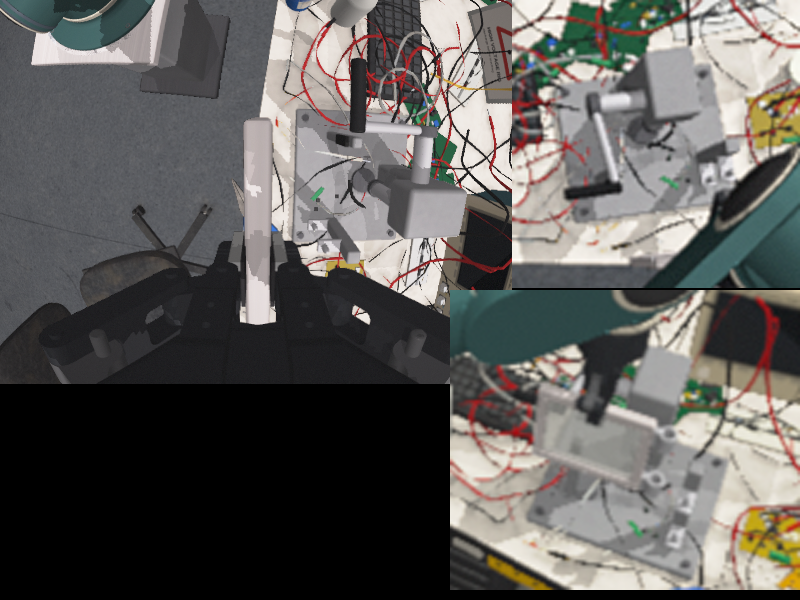

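Run:
```python
from h import *
D=np.load("w2.npz");s={"position":D["pos"],"tool_rot":D["rot"]}
th=np.radians(8.7);Rp=np.array([[np.cos(th),-np.sin(th)],[np.sin(th),np.cos(th)]]);o=np.array([.560,-.3075])
def press(q): return np.c_[(q[:,:2]-o)@Rp,q[:,2]]*1000
for nm,f in(("wrist","w2.npz"),("scene0","scene.npz"),("top0","top.npz"),("scene2","s2.npz")):
    A=np.load(f);q=A["W"].reshape(-1,3);q=q[~np.isnan(q[:,0])];p=press(q);print(nm)
    def box(lo,hi,n):
        m=p[((p>lo)&(p<hi)).all(1)]
        if len(m)<4: print(n,len(m));return
        r=cv2.minAreaRect(m[:,:2].astype(np.float32));print(n,len(m),np.percentile(m,[3,50,97],axis=0).round(1).tolist(),"rect",np.round(r[0],1),np.round(r[1],1),round(r[2],1))
    box([-40,-45,211],[80,45,222],"head(20,0)")
    box([-80,-95,153],[-50,-62,166],"hinge post(-66,-80)")
    box([-86,66,153],[-64,86,166],"stop(-76,76)")
    box([-120,85,232],[-92,175,256],"grip(-104,128)")
    box([-118,-98,112],[-76,-62,128],"high bracket top (z120)")
    box([-118,-98,130],[-86,-62,146],"high pin tip z140")
for nm in("w2","s2"):
    A=np.load(nm+".npz");t=tool(s,A["W"]).reshape(-1,3)*1000;k=(t[:,0]>15)&(t[:,0]<66)&(abs(t[:,1])<9)&(t[:,2]<-8)&(t[:,2]>-30)
    g=t[k];print(nm,len(g))
    for x in range(15,66,10):
        b=g[abs(g[:,0]-x-5)<5]
        if len(b)>3: print(x+5,np.percentile(b[:,1],[5,50,95]).round(1),np.percentile(b[:,2],[5,50]).round(1))
    k=(abs(t[:,0])<100)&(abs(t[:,1])<9)&(t[:,2]>-25)&(t[:,2]<130);g=t[k];print("xmax",np.percentile(g[:,0],[.5,1,97,99,99.5]))
    for z in range(-10,115,15):
        b=g[abs(g[:,2]-z)<7]
        if len(b)>3: print("z",z,len(b),np.percentile(b[:,0],[0,2,98,100]).round(1),np.percentile(b[:,1],[5,50,95]).round(1))
```

```text
wrist
head(20,0) 2811 [[-22.6, -27.7, 212.5], [14.1, 2.6, 216.6], [59.6, 30.5, 218.0]] rect [20.3  0.6] [62.6 90.8] 89.0
hinge post(-66,-80) 190 [[-75.1, -87.7, 155.1], [-66.8, -77.5, 160.2], [-56.8, -69.6, 161.7]] rect [-65.5 -78.6] [20.3 19.6] 1.5
stop(-76,76) 121 [[-81.5, 69.7, 155.1], [-76.4, 76.8, 160.3], [-69.1, 82.9, 162.0]] rect [-75.5  76.2] [14.2 13.9] 82.4
grip(-104,128) 1220 [[-109.9, 94.7, 238.7], [-104.4, 127.3, 244.8], [-95.4, 161.4, 247.0]] rect [-102.3  128.5] [18.5 71.4] 1.7
high bracket top (z120) 261 [[-109.1, -88.2, 116.7], [-91.9, -75.9, 120.6], [-77.0, -68.9, 124.8]] rect [-93. -79.] [20.9 33.7] 87.6
high pin tip z140 38 [[-103.4, -80.9, 131.5], [-100.5, -77.5, 136.4], [-95.3, -75.0, 141.8]] rect [-99.8 -78.1] [8.5 6.5] 24.5
scene0
head(20,0) 389 [[-23.7, -29.5, 211.6], [15.2, -0.6, 215.5], [59.7, 28.1, 219.8]] rect [18.3  0. ] [90.7 63.6] 0.8
hinge post(-66,-80) 37 [[-77.3, -89.6, 155.0], [-68.5, -79.9, 159.3], [-57.1, -71.1, 162.7]] rect [-67.7 -79.9] [19.8 21.6] 88.1
stop(-76,76) 17 [[-84.1, 69.9, 153.1], [-76.3, 76.1, 157.7], [-69.7, 82.6, 163.0]] rect [-75
[... 2280 characters left out ...]
.1] [4.6 5.6 7.9]
s2 74
30 [-6.5 -3.   3.8] [-17.1 -14.6]
40 [-7.6 -1.2  5. ] [-16.  -13.3]
50 [-6.5 -2.4  5.2] [-16.  -14.4]
60 [-7.  -2.5  3.9] [-16.2 -15. ]
xmax [-86.62812486 -85.51406221  62.98605125  66.00394135  66.75083196]
z -10 223 [-87.5 -81.4  63.8  66. ] [-7.2 -3.5  5.5]
z 5 122 [-88.3 -86.3  63.1  65. ] [-7.8 -3.4  6. ]
z 20 142 [-87.9 -84.9  64.8  66.8] [-6.8 -1.4  1.2]
z 35 137 [-62.1 -60.4  62.8  66. ] [-5.2 -0.6  2.2]
z 50 130 [-62.3 -59.8  64.2  67.3] [-4.8 -0.1  2.4]
z 65 138 [-62.  -59.5  66.2  68.2] [-4.5 -0.2  2.2]
z 80 142 [-85.3 -78.4  63.3  66.4] [-4.5  0.1  3.8]
z 95 168 [-86.8 -82.9  64.7  67.8] [-5.7 -0.5  3.9]
z 110 126 [-86.4 -84.2  64.3  67.5] [-5.7 -2.3  0.7]
```

Request:
{"method": "send_rows", "body": {
  "commands": [
    [-1,0.05,-0.3,-0.5,0,0,0],
    [-1,0.05,-0.3,-1,0,0,0],
    [-1,0.05,-0.3,-1,0,0,0],
    [-1,0.05,-0.3,-1,0,0,0],
    [-1,0.03,-0.28,-1,0,0,0]
  ]
}}

```text
clock: 12.08
position: [0.3643, -0.3391, 0.2643]
tool_rot: [0.652, 0.758, 0.0, -0.0]
contact_force: [0.2, -0.1, -3.4]
opening: 0.0107
finger_force: 59.0
```

Request:
{"method": "send_rows", "body": {
  "commands": [
    [-1,0,0,-1,0,0,0],
    [-1,0,0,-1,0,0,0],
    [-1,0,0,-1,0,0,0],
    [-1,0,0,-0.64,0,0,0],
    [-1,0,0,0,0,0,0]
  ]
}}

```text
clock: 12.7
position: [0.364, -0.3386, 0.1738]
tool_rot: [0.652, 0.758, 0.0, -0.001]
contact_force: [0.2, -0.4, -2.3]
opening: 0.0107
finger_force: 59.0
```

Request:
{"method": "send_rows", "body": {
  "commands": [
    [-1,0.6,0.09,0,0,0,0],
    [-1,0.6,0.09,0,0,0,0],
    [-1,0.6,0.09,0,0,0,0],
    [-1,0.6,0.09,0,0,0,0],
    [-1,0.6,0.09,0,0,0,0]
  ]
}}

```text
clock: 13.32
position: [0.4405, -0.3274, 0.175]
tool_rot: [0.652, 0.758, 0.0, -0.0]
contact_force: [-1.0, -0.9, -3.2]
opening: 0.0111
finger_force: 59.1
```

Now a close check of barrels versus pins before the last 20 mm.

Run:
```python
from h import *
s=get_state();a,da,Wa=cloud("scene");b,db,Wb=cloud("top")
print(s["position"],s["contact_force"])
o=np.zeros((600,800,3),np.uint8)
o[:,:450]=cv2.resize(a[195:275,290:350],(450,600),interpolation=cv2.INTER_CUBIC)
o[:350,450:]=cv2.resize(b[150:210,330:390],(350,350),interpolation=cv2.INTER_CUBIC)
cv2.imwrite("pics/c3.png",o[...,::-1])
for nm,w in(("s",Wa),("t",Wb)):
    t=tool(s,w).reshape(-1,3)*1000;t=t[~np.isnan(t[:,0])]
    k=(t[:,0]>-92)&(t[:,0]<70)&(abs(t[:,1])<13)&(t[:,2]>-25)&(t[:,2]<130);g=t[k]
    for z in range(-12,118,10):
        m=g[abs(g[:,2]-z)<5]
        if len(m)>3: print(nm,z,len(m),np.percentile(m[:,0],[0,2,98,100]).round(1),np.percentile(m[:,1],[5,50,95]).round(1))
    m=g[(g[:,0]<-68)];print("barrel pts",len(m),"z ranges",np.sort(m[:,2]).round(0)[::max(1,len(m)//20)])
```

```text
[ 0.440523   -0.32738262  0.17503694] [-1.03884898 -0.89565162 -3.23118577]
s -12 122 [-63.  -61.1  63.7  66.4] [-7.1 -2.3  3.9]
s -2 83 [-87.5 -86.   64.3  65.8] [-10.7  -4.7   6.9]
s 8 70 [-86.6 -85.3  59.5  63.9] [-10.1  -3.2   4.6]
s 18 72 [-87.5 -82.3  65.2  67. ] [-9.2 -2.7  1.5]
s 28 64 [-85.6 -61.1  62.5  65.7] [-4.6 -1.2  1.3]
s 38 72 [-62.3 -58.9  64.1  65.6] [-6.  -1.3  1.5]
s 48 65 [-61.1 -59.6  62.4  67.9] [-5.  -0.7  2.5]
s 58 74 [-87.6 -83.3  65.   67.1] [-4.6 -0.  11.2]
s 68 70 [-59.9 -57.5  64.8  65.7] [-5.1 -0.4  2.2]
s 78 60 [-83.5 -61.5  59.6  61.2] [-3.9  0.4  2.7]
s 88 102 [-86.5 -84.6  64.4  67.5] [-6.5  0.1  7.6]
s 98 98 [-85.5 -82.5  63.5  67. ] [-6.4 -1.2  4.4]
s 108 81 [-86.5 -82.2  60.2  65.3] [-6.8 -2.4  2.3]
barrel pts 116 z ranges [ -6.  -4.  -3.  -1.  -1.   1.   3.   7.   9.  13.  16.  19.  55.  58.
  84.  86.  88.  90.  93.  95.  97. 103. 106. 110.]
t -12 13 [58.5 58.6 67.8 67.9] [-2.6  2.5  6.3]
t 28 4 [66.8 66.8 68.3 68.4] [-2.6  2.2  6.4]
t 58 4 [56.5 57.2 68.8 68.8] [-2.2  2.8  8.6]
t 108 4 [42.2 43.7 68.8 68.9] [-0.5  4.6  9.1]
barrel pts 0 z ranges []
```

View pics/c3.png

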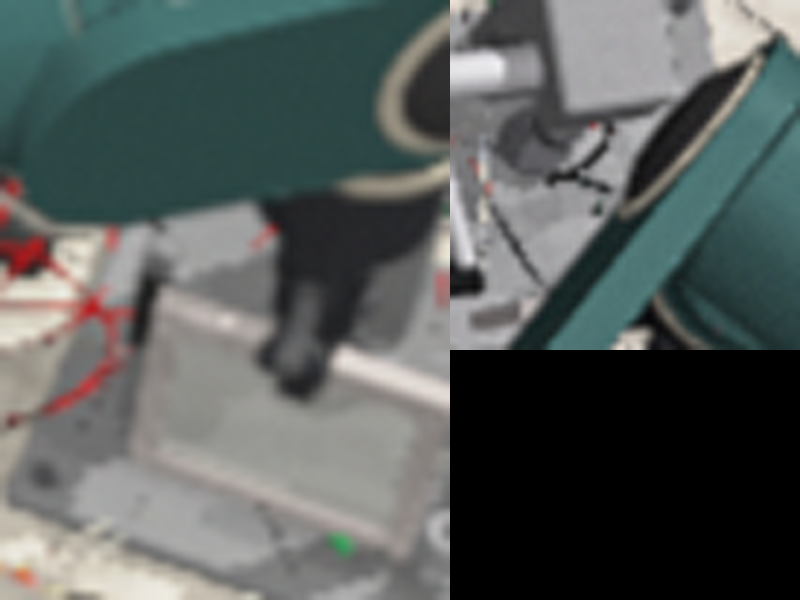

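Request:
{"method": "send_rows", "body": {
  "commands": [
    [-1,0.4,0.07,0,0,0,0],
    [-1,0.3,0.05,0,0,0,0],
    [-1,0.13,0.02,0,0,0,0],
    [-1,0,0,0,0,0,0],
    [-1,0,0,0,0,0,0]
  ]
}}

```text
clock: 14.05
position: [0.4599, -0.3242, 0.1751]
tool_rot: [0.652, 0.758, -0.0, -0.0]
contact_force: [0.0, -0.1, -3.0]
opening: 0.0107
finger_force: 59.1
```

Request:
{"method": "send_rows", "body": {
  "commands": [
    [-1,0,0,-0.15,0,0,0],
    [-1,0,0,-0.15,0,0,0],
    [-1,0,0,-0.15,0,0,0],
    [-1,0,0,-0.08,0,0,0],
    [-1,0,0,-0.05,0,0,0]
  ]
}}

```text
clock: 14.68
position: [0.4601, -0.3241, 0.1604]
tool_rot: [0.652, 0.758, -0.0, -0.0]
contact_force: [0.0, 0.0, -2.6]
opening: 0.0109
finger_force: 59.1
```

Request:
{"method": "send_rows", "body": {
  "commands": [
    [-1,0.05,0.01,0,0,0,0],
    [-1,0,0,-0.08,0,0,0],
    [-1,0,0,-0.08,0,0,0],
    [-1,0,0,-0.08,0,0,0],
    [-1,0,0,0,0,0,0]
  ]
}}

```text
clock: 15.3
position: [0.4613, -0.3239, 0.1543]
tool_rot: [0.652, 0.758, -0.0, -0.0]
contact_force: [-0.6, -0.8, -3.9]
opening: 0.0108
finger_force: 59.0
```

Request:
{"method": "send_rows", "body": {
  "commands": [
    [-1,0,0,-0.08,0,0,0],
    [-1,0,0,-0.08,0,0,0],
    [-1,0,0,0,0,0,0],
    [-1,0,0,0,0,0,0],
    [-1,0,0,0,0,0,0]
  ]
}}

```text
clock: 15.92
position: [0.4613, -0.3239, 0.1505]
tool_rot: [0.652, 0.758, -0.0, -0.0]
contact_force: [-1.1, -2.5, -3.9]
opening: 0.0108
finger_force: 58.8
```

Request:
{"method": "send_rows", "body": {
  "commands": [
    [-1,0,-0.03,0,0,0,0],
    [-1,0,0,-0.08,0,0,0],
    [-1,0,0,-0.08,0,0,0],
    [-1,0,0,0,0,0,0],
    [-1,0,0,0,0,0,0]
  ]
}}

```text
clock: 16.55
position: [0.4613, -0.3246, 0.1465]
tool_rot: [0.652, 0.758, -0.0, -0.0]
contact_force: [-0.8, -0.6, -3.8]
opening: 0.0109
finger_force: 58.9
```

Request:
{"method": "send_rows", "body": {
  "commands": [
    [-1,0,0,-0.06,0,0,0],
    [-1,0,0,-0.06,0,0,0],
    [-1,0,0,-0.04,0,0,0],
    [-1,0,0,0,0,0,0],
    [-1,0,0,0,0,0,0]
  ]
}}

```text
clock: 17.18
position: [0.4613, -0.3246, 0.1425]
tool_rot: [0.652, 0.758, -0.0, -0.0]
contact_force: [-1.0, -0.8, -3.1]
opening: 0.0106
finger_force: 58.9
```

Request:
{"method": "send_rows", "body": {
  "commands": [
    [-1,0,0,-0.04,0,0,0],
    [-1,0,0,-0.04,0,0,0],
    [-1,0,0,0,0,0,0],
    [-1,0,0,0,0,0,0],
    [-1,0,0,0,0,0,0]
  ]
}}

```text
clock: 17.8
position: [0.4616, -0.3246, 0.1413]
tool_rot: [0.652, 0.758, 0.0, 0.0]
contact_force: [-1.1, 4.2, 4.7]
opening: 0.011
finger_force: 60.0
```

Request:
{"method": "send_rows", "body": {
  "commands": [
    [-0.4,0,0,0,0,0,0],
    [-0.2,0,0,0,0,0,0],
    [0,0,0,0,0,0,0],
    [0,0,0,0,0,0,0],
    [0,0,0,0,0,0,0]
  ]
}}

```text
clock: 18.42
position: [0.4613, -0.3246, 0.1405]
tool_rot: [0.652, 0.758, -0.0, -0.0]
contact_force: [0.4, -0.1, -0.3]
opening: 0.0428
finger_force: 0.0
```

Request:
{"method": "send_rows", "body": {
  "commands": [
    [0,0,0,0.2,0,0,0],
    [0,0,0,0.4,0,0,0],
    [0,0,0,0.6,0,0,0],
    [0,0,0,0.6,0,0,0],
    [0,0,0,0.6,0,0,0]
  ]
}}

```text
clock: 19.05
position: [0.4614, -0.3247, 0.202]
tool_rot: [0.652, 0.758, 0.0, 0.0]
contact_force: [-0.5, 0.3, -0.2]
opening: 0.0426
finger_force: 0.0
```

Request:
{"method": "send_rows", "body": {
  "commands": [
    [0,0,0,1,0,0,0],
    [0,0,0,1,0,0,0],
    [0,0,0,1,0,0,0],
    [0,0,0,0.8,0,0,0],
    [0,0,0,0,0,0,0]
  ]
}}

```text
clock: 19.68
position: [0.4616, -0.3248, 0.2972]
tool_rot: [0.652, 0.758, 0.0, 0.001]
contact_force: [-0.0, 1.0, -0.3]
opening: 0.0427
finger_force: 0.0
```

Run:
```python
from h import *
s,img,d,W,c=wcloud();a,da,Wa=cloud("scene")
print(s["position"],s["contact_force"])
o=np.zeros((600,800,3),np.uint8)
o[:384,:512]=img;o[240:,440:]=cv2.resize(a[190:270,280:360],(360,360),interpolation=cv2.INTER_CUBIC)
cv2.imwrite("pics/c4.png",o[...,::-1])
th=np.radians(8.7);Rp=np.array([[np.cos(th),-np.sin(th)],[np.sin(th),np.cos(th)]]);oo=np.array([.560,-.3075])
for nm,w in(("w",W),("s",Wa)):
    q=w.reshape(-1,3);q=q[~np.isnan(q[:,0])];p=np.c_[(q[:,:2]-oo)@Rp,q[:,2]]*1000
    def box(lo,hi,n):
        m=p[((p>lo)&(p<hi)).all(1)]
        if len(m)<4: print(nm,n,len(m));return
        r=cv2.minAreaRect(m[:,:2].astype(np.float32));print(nm,n,len(m),np.percentile(m,[2,50,98],axis=0).round(1).tolist(),np.round(r[0],1),np.round(r[1],1),round(r[2],1))
    box([-125,-68,148],[-75,70,165],"rail top z156");box([-115,-95,138],[-85,-68,152],"high barrel top z146");box([-115,-95,46],[-85,-68,62],"low barrel top 56")
    box([-118,-96,110],[-111,-62,128],"bracket");box([-120,85,232],[-92,175,256],"grip(-104,128)")
    box([-80,-95,153],[-50,-62,166],"hinge post(-66,-80)")
```

```text
[ 0.46163107 -0.32484785  0.29721828] [-0.0143335   0.97715879 -0.27319986]
w rail top z156 1649 [[-104.2, -57.3, 150.2], [-98.3, 8.5, 153.3], [-92.6, 66.6, 156.7]] [-98.2   5.9] [132.3  27.9] 82.2
w high barrel top z146 228 [[-108.0, -85.6, 138.6], [-98.3, -78.2, 146.2], [-88.7, -68.3, 148.2]] [-98.8 -76.6] [18.6 20.1] 78.7
w low barrel top 56 25 [[-107.5, -85.1, 46.9], [-89.9, -78.4, 56.8], [-88.3, -74.8, 57.9]] [-97.8 -80.5] [19.2 11.6] 0.5
w bracket 0
w grip(-104,128) 1977 [[-109.6, 92.6, 237.7], [-101.7, 115.8, 244.8], [-93.5, 143.0, 247.1]] [-101.3  119. ] [18.1 53.6] 0.5
w hinge post(-66,-80) 334 [[-75.4, -88.1, 154.2], [-66.6, -77.2, 160.4], [-57.8, -69.2, 162.0]] [-66.6 -79. ] [18.1 20.1] 0.5
s rail top z156 134 [[-107.8, -59.2, 148.3], [-100.9, -7.2, 152.7], [-93.1, 65.7, 158.2]] [-100.     4.8] [131.8  23.8] 84.3
s high barrel top z146 30 [[-110.7, -85.9, 138.5], [-101.0, -77.6, 143.4], [-87.9, -69.4, 149.3]] [-99.1 -76.9] [22. 17.] 13.7
s low barrel top 56 37 [[-110.9, -89.6, 46.6], [-102.6, -80.0, 53.8], [-88.9, -69.5, 60.0]] [-101.7  -80. ] [20.6 22.1] 52.4
s bracket 2
s grip(-104,128) 115 [[-111.1, 93.2, 233.7], [-106.9, 126.7, 242.7], [-95.5, 161.1, 247.4]] [-103.3  127.7] [17.5 70.5] 1.7
s hinge post(-66,-80) 38 [[-77.3, -89.7, 154.3], [-70.0, -79.4, 159.9], [-58.5, -70.0, 165.1]] [-68.3 -79.9] [19.7 21.2] 89.9
```

View pics/c4.png

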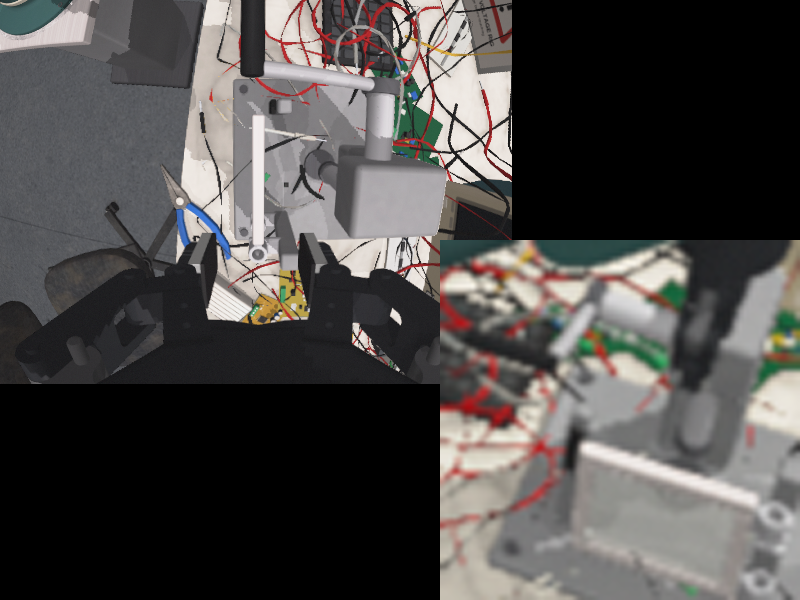

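Request:
{"method": "send_rows", "body": {
  "commands": [
    [1,-0.16,0.9,0,0,0,0],
    [1,-0.16,0.9,0,0,0,0],
    [1,-0.16,0.9,0,0,0,0],
    [1,-0.16,0.9,0,0,0,0],
    [1,-0.16,0.9,0,0,0,0]
  ],
  "squeeze": 40
}}

```text
clock: 20.4
position: [0.441, -0.2104, 0.2957]
tool_rot: [0.652, 0.758, 0.0, 0.0]
contact_force: [0.6, 0.5, -0.1]
opening: 0.0854
finger_force: 0.0
```

Request:
{"method": "send_rows", "body": {
  "commands": [
    [1,-0.16,0.88,0,0,0,0],
    [1,0,0,0,0,0,0],
    [1,0,0,-0.4,0,0,0],
    [1,0,0,-0.4,0,0,0],
    [1,0,0,0,0,0,0]
  ]
}}

```text
clock: 21.02
position: [0.4371, -0.1903, 0.2741]
tool_rot: [0.652, 0.758, -0.0, -0.001]
contact_force: [-0.0, 0.1, -0.0]
opening: 0.0856
finger_force: 0.0
```

Run:
```python
from h import *
s,img,d,W,c=wcloud();print(s["position"],s["contact_force"])
T=tool(s,W).reshape(-1,3)*1000
k=(abs(T[:,1])<30)&(T[:,0]>-10)&(T[:,0]<40)&(T[:,2]>20)&(T[:,2]<75)
print(k.sum(),np.percentile(T[k],[2,50,98],axis=0).round(1))
w=W.reshape(-1,3)[k];print(np.percentile(w,[2,50,98],axis=0).round(3))
```

```text
[ 0.43705158 -0.19032876  0.27408526] [-0.02122626  0.06614133 -0.04433632]
1751 [[-9.  -5.6 27.2]
 [11.8  2.2 29.3]
 [29.9  9.7 35.7]]
[[ 0.429 -0.199  0.238]
 [ 0.437 -0.178  0.245]
 [ 0.446 -0.16   0.247]]
```

Request:
{"method": "send_rows", "body": {
  "commands": [
    [1,0.05,0,-0.5,0,0,0],
    [1,0,0,-0.5,0,0,0],
    [1,0,0,-0.5,0,0,0],
    [1,0,0,-0.36,0,0,0],
    [-1,0,0,0,0,0,0]
  ]
}}

```text
clock: 21.7
position: [0.4384, -0.19, 0.2283]
tool_rot: [0.652, 0.758, -0.0, -0.001]
contact_force: [-0.6, 0.5, 0.4]
opening: 0.0697
finger_force: 0.0
```

Request:
{"method": "send_rows", "body": {
  "commands": [
    [-1,0,0,0,0,0,0],
    [-1,0,0,0,0,0,0],
    [-1,0,0,0,0,0,0],
    [-1,0,0,0,0,0,0],
    [-1,0,0,0,0,0,0]
  ]
}}

```text
clock: 22.32
position: [0.4383, -0.1902, 0.2295]
tool_rot: [0.652, 0.758, -0.0, -0.0]
contact_force: [-4.9, -1.1, 4.0]
opening: 0.015
finger_force: 39.0
```

Request:
{"method": "send_rows", "body": {
  "commands": [
    [-1,-0.22,-0.03,-0.47,0,0,0],
    [-1,-0.18,-0.03,-0.49,0,0,0],
    [-1,-0.13,-0.02,-0.5,0,0,0],
    [-1,-0.08,-0.01,-0.51,0,0,0],
    [-1,-0.03,0,-0.52,0,0,0]
  ]
}}

```text
clock: 22.95
position: [0.4226, -0.1925, 0.1675]
tool_rot: [0.652, 0.758, 0.0, 0.001]
contact_force: [-2.3, 0.9, 9.5]
opening: 0.0142
finger_force: 42.8
```

Request:
{"method": "send_rows", "body": {
  "commands": [
    [-1,0.03,0,-0.52,0,0,0],
    [-1,0.08,0.01,-0.51,0,0,0],
    [-1,0.13,0.02,-0.5,0,0,0],
    [-1,0.18,0.03,-0.49,0,0,0],
    [-1,0.2,0.03,-0.44,0,0,0]
  ]
}}

```text
clock: 23.58
position: [0.4354, -0.1905, 0.1037]
tool_rot: [0.652, 0.758, -0.003, -0.003]
contact_force: [-29.0, -6.0, -0.7]
opening: 0.0147
finger_force: 46.2
```

Request:
{"method": "send_rows", "body": {
  "commands": [
    [-1,0.02,0,-0.1,0,0,0],
    [-1,0,0,0,0,0,0],
    [-1,0,0,0,0,0,0],
    [-1,0,0,0,0,0,0],
    [-1,0,0,0,0,0,0]
  ]
}}

```text
clock: 24.2
position: [0.4363, -0.1904, 0.1018]
tool_rot: [0.652, 0.758, -0.002, -0.002]
contact_force: [-23.6, -4.9, 0.0]
opening: 0.0146
finger_force: 46.1
```

Run:
```python
from h import *
s,img,d,W,c=wcloud();print(s["position"],s["contact_force"])
T=tool(s,W).reshape(-1,3)*1000
k=(abs(T[:,1])<30)&(T[:,0]>13)&(T[:,0]<40)&(T[:,2]>-40)&(T[:,2]<75)
print(k.sum(),np.percentile(T[k],[2,50,98],axis=0).round(1))
w=W.reshape(-1,3)[k];print(np.percentile(w,[2,50,98],axis=0).round(3))
```

```text
[ 0.43626822 -0.19040774  0.10176662] [-2.36069378e+01 -4.94270520e+00  1.80844362e-02]
2104 [[ 13.1 -16.5 -39.3]
 [ 21.3   0.9 -22.2]
 [ 30.1  19.1  72. ]]
[[ 0.417 -0.179  0.03 ]
 [ 0.434 -0.169  0.124]
 [ 0.453 -0.16   0.141]]
```

Request:
{"method": "send_rows", "body": {
  "commands": [
    [-1,-0.08,-0.01,0,0,0,0],
    [-1,0,0,-0.08,0,0,0],
    [-1,0,0,-0.08,0,0,0],
    [-1,0,0,0,0,0,0],
    [-1,0,0,0,0,0,0]
  ]
}}

```text
clock: 24.88
position: [0.437, -0.1905, 0.1001]
tool_rot: [0.652, 0.758, 0.0, 0.001]
contact_force: [-6.2, 2.6, 12.1]
opening: 0.0146
finger_force: 46.8
```

Run:
```python
from h import *
s,img,d,W,c=wcloud();a,da,Wa=cloud("scene");print(s["position"],s["contact_force"])
o=np.zeros((600,800,3),np.uint8);o[:384,:512]=img;o[240:,440:]=cv2.resize(a[180:260,265:345],(360,360),interpolation=cv2.INTER_CUBIC)
cv2.imwrite("pics/c5.png",o[...,::-1])
th=np.radians(8.7);Rp=np.array([[np.cos(th),-np.sin(th)],[np.sin(th),np.cos(th)]]);oo=np.array([.560,-.3075])
for w in(W,Wa):
    q=w.reshape(-1,3);q=q[~np.isnan(q[:,0])];p=np.c_[(q[:,:2]-oo)@Rp,q[:,2]]*1000
    m=p[(p[:,0]>-125)&(p[:,0]<-90)&(p[:,1]>148)&(p[:,1]<166)&(p[:,2]>90)&(p[:,2]<250)];print("handle end",len(m),np.percentile(m,[2,50,90,98],axis=0).round(1).tolist())
    m=p[(p[:,0]>-85)&(p[:,0]<0)&(p[:,1]>93)&(p[:,1]<103)&(p[:,2]>90)&(p[:,2]<250)]
    if len(m)>10: print("arm",len(m),np.degrees(np.arctan(np.polyfit(m[:,0],m[:,2],1)[0])),np.polyfit(m[:,0]-10,m[:,2],1))
```

```text
[ 0.43699469 -0.19047508  0.10007566] [-6.23848105  2.63120976 12.07096443]
handle end 8648 [[-122.5, 148.7, 117.9], [-111.5, 153.2, 178.0], [-92.4, 157.1, 194.1], [-90.5, 164.0, 196.1]]
arm 273 6.264227964648252 [1.09769122e-01 1.71739363e+02]
handle end 15 [[-124.9, 148.2, 117.0], [-112.5, 155.4, 125.8], [-102.2, 163.0, 188.1], [-100.2, 164.4, 191.2]]
arm 78 25.75829083390943 [  0.48252112 177.70508896]
```

View pics/c5.png

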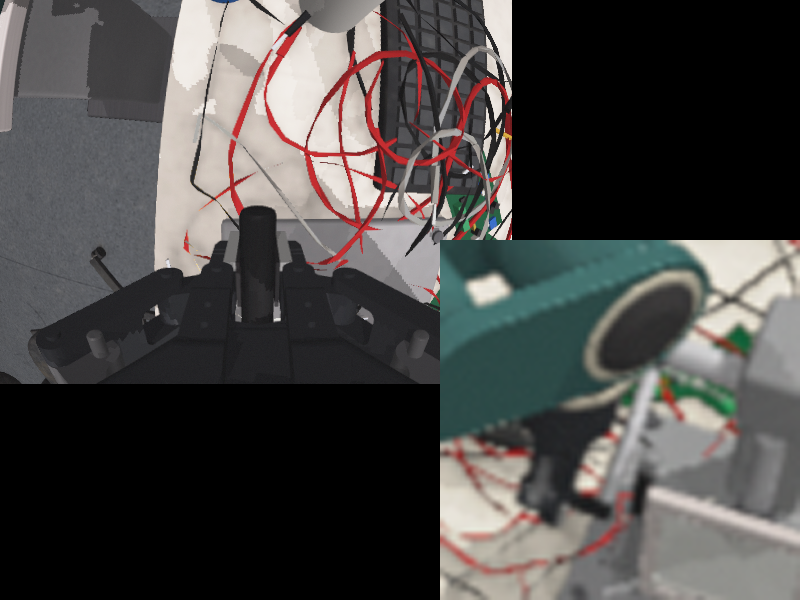

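Request:
{"method": "send_rows", "body": {
  "commands": [
    [-1,0,0,-0.08,0,0,0],
    [-1,0,0,-0.08,0,0,0],
    [-1,0,0,0,0,0,0],
    [-1,0,0,0,0,0,0],
    [-1,0,0,0,0,0,0]
  ]
}}

```text
clock: 25.6
position: [0.4383, -0.1904, 0.0971]
tool_rot: [0.652, 0.758, 0.001, 0.002]
contact_force: [5.4, 5.9, 15.0]
opening: 0.0145
finger_force: 47.5
```

Run:
```python
from h import *
a,da,Wa=cloud("scene")
th=np.radians(8.7);Rp=np.array([[np.cos(th),-np.sin(th)],[np.sin(th),np.cos(th)]]);oo=np.array([.560,-.3075])
for n,w in(("rest",np.load("scene.npz")["W"]),("now",Wa)):
    q=w.reshape(-1,3);q=q[~np.isnan(q[:,0])];p=np.c_[(q[:,:2]-oo)@Rp,q[:,2]]*1000
    sg=1 if n=="rest" else -1
    L=175+sg*.546*(10-p[:,0])
    m=p[(p[:,0]>-85)&(p[:,0]<-15)&(p[:,1]>86)&(p[:,1]<106)&(abs(p[:,2]-L)<14)].astype(np.float32)
    v=cv2.fitLine(m[:,[0,2]].copy(),cv2.DIST_HUBER,0,.01,.01).ravel();print(n,len(m),np.degrees(np.arctan(v[1]/v[0])),v)
    h=p[(p[:,0]>-125)&(p[:,0]<-90)&(p[:,1]>106)&(p[:,1]<120)&(p[:,2]>95)&(p[:,2]<145 if sg<0 else p[:,2]>220)];print("inner handle",len(h),np.percentile(h,[5,50,95],axis=0).round(1).tolist() if len(h) else "")
```

```text
rest 38 -28.83386 [  0.8760218  -0.4822715 -52.20761   214.9799   ]
inner handle 23 [[-111.1, 106.9, 236.2], [-108.2, 112.8, 243.1], [-98.5, 118.3, 246.9]]
now 82 29.58975 [  0.86958325   0.49378633 -51.022552   146.09224   ]
inner handle 20 [[-111.0, 107.6, 110.2], [-106.1, 112.4, 119.1], [-99.0, 119.7, 121.5]]
```

Request:
{"method": "send_rows", "body": {
  "commands": [
    [-1,0,0,0.1,0,0,0],
    [-1,-0.11,-0.02,0.23,0,0,0],
    [-1,-0.11,-0.02,0.23,0,0,0],
    [-1,-0.09,-0.01,0.24,0,0,0],
    [-1,-0.09,-0.01,0.24,0,0,0]
  ]
}}

```text
clock: 26.28
position: [0.4274, -0.192, 0.1222]
tool_rot: [0.652, 0.758, 0.001, 0.001]
contact_force: [7.0, 2.5, 7.3]
opening: 0.0148
finger_force: 48.2
```

Request:
{"method": "send_rows", "body": {
  "commands": [
    [-1,-0.06,-0.01,0.25,0,0,0],
    [-1,-0.06,-0.01,0.25,0,0,0],
    [-1,-0.04,-0.01,0.26,0,0,0],
    [-1,-0.04,-0.01,0.26,0,0,0],
    [-1,-0.01,0,0.26,0,0,0]
  ]
}}

```text
clock: 26.9
position: [0.4224, -0.1927, 0.154]
tool_rot: [0.652, 0.758, 0.001, 0.001]
contact_force: [10.3, 2.9, 3.7]
opening: 0.0144
finger_force: 50.0
```

Request:
{"method": "send_rows", "body": {
  "commands": [
    [-1,0,0,0.26,0,0,0],
    [-1,0.01,0,0.26,0,0,0],
    [-1,0.02,0,0.26,0,0,0],
    [-1,0.04,0.01,0.26,0,0,0],
    [-1,0.04,0.01,0.26,0,0,0]
  ]
}}

```text
clock: 27.52
position: [0.4262, -0.1922, 0.1861]
tool_rot: [0.652, 0.758, 0.002, 0.002]
contact_force: [27.6, 0.4, -7.7]
opening: 0.0146
finger_force: 51.5
```

Request:
{"method": "send_rows", "body": {
  "commands": [
    [-1,0.06,0.01,0.25,0,0,0],
    [-1,0.07,0.01,0.25,0,0,0],
    [-1,0.09,0.01,0.24,0,0,0],
    [-1,0.09,0.01,0.24,0,0,0],
    [-1,0.1,0.02,0.23,0,0,0]
  ]
}}

```text
clock: 28.15
position: [0.4375, -0.1904, 0.2144]
tool_rot: [0.652, 0.758, 0.003, 0.002]
contact_force: [52.6, -2.9, -29.7]
opening: 0.0148
finger_force: 52.8
```

Request:
{"method": "send_rows", "body": {
  "commands": [
    [-1,0.06,0.01,0,0,0,0],
    [-1,0.06,0.01,0,0,0,0],
    [-1,0.04,0.01,0,0,0,0],
    [-1,0,0,0,0,0,0],
    [-1,0,0,0,0,0,0]
  ]
}}

```text
clock: 28.78
position: [0.4382, -0.1902, 0.2149]
tool_rot: [0.652, 0.758, -0.0, -0.0]
contact_force: [3.9, -3.3, -10.1]
opening: 0.0147
finger_force: 52.8
```

Request:
{"method": "send_rows", "body": {
  "commands": [
    [-1,0.04,0.01,0.1,0,0,0],
    [-1,0.04,0.01,0.1,0,0,0],
    [-1,0.03,0,0.08,0,0,0],
    [-1,0,0,0.06,0,0,0],
    [-1,0,0,0,0,0,0]
  ]
}}

```text
clock: 29.4
position: [0.439, -0.1897, 0.2175]
tool_rot: [0.652, 0.758, -0.002, -0.004]
contact_force: [2.7, -14.4, -55.6]
opening: 0.0144
finger_force: 48.7
```

Run:
```python
from h import *
a,da,Wa=cloud("scene");print(get_state()["position"])
th=np.radians(8.7);Rp=np.array([[np.cos(th),-np.sin(th)],[np.sin(th),np.cos(th)]]);oo=np.array([.560,-.3075])
for n,w in(("rest",np.load("scene.npz")["W"]),("now",Wa)):
    q=w.reshape(-1,3);q=q[~np.isnan(q[:,0])];p=np.c_[(q[:,:2]-oo)@Rp,q[:,2]]*1000
    L=175+.546*(10-p[:,0])
    m=p[(p[:,0]>-85)&(p[:,0]<-15)&(p[:,1]>86)&(p[:,1]<106)&(abs(p[:,2]-L)<14)].astype(np.float32)
    v=cv2.fitLine(m[:,[0,2]].copy(),cv2.DIST_HUBER,0,.01,.01).ravel();print(n,len(m),np.degrees(np.arctan(v[1]/v[0])),v)
    h=p[(p[:,0]>-125)&(p[:,0]<-90)&(p[:,1]>106)&(p[:,1]<120)&(p[:,2]>210)];print("inner handle",len(h),np.percentile(h,[5,50,95],axis=0).round(1).tolist() if len(h) else "")
```

```text
[ 0.43904041 -0.18970485  0.21752205]
rest 38 -28.83386 [  0.8760218  -0.4822715 -52.20761   214.9799   ]
inner handle 23 [[-111.1, 106.9, 236.2], [-108.2, 112.8, 243.1], [-98.5, 118.3, 246.9]]
now 36 -29.26687 [  0.87235206  -0.48887816 -49.029465   214.78928   ]
inner handle 94 [[-123.9, 106.5, 241.8], [-110.3, 113.7, 372.8], [-94.5, 119.4, 548.2]]
```

Request:
{"method": "send_rows", "body": {
  "commands": [
    [-1,0,0,-0.1,0,0,0],
    [-1,0,0,-0.08,0,0,0],
    [-1,0,0,0,0,0,0],
    [-1,0,0,0,0,0,0],
    [-1,0,0,0,0,0,0]
  ]
}}

```text
clock: 30.08
position: [0.4389, -0.1899, 0.2165]
tool_rot: [0.653, 0.758, -0.002, -0.003]
contact_force: [-13.3, -8.6, -25.1]
opening: 0.0148
finger_force: 51.3
```

Request:
{"method": "send_rows", "body": {
  "commands": [
    [-1,0.03,0,-0.04,0,0,0],
    [-0.4,0,0,0,0,0,0],
    [0,0,0,0,0,0,0],
    [0.5,0,0,0,0,0,0],
    [0.5,0,0,0,0,0,0]
  ]
}}

```text
clock: 30.7
position: [0.442, -0.1896, 0.2189]
tool_rot: [0.652, 0.758, 0.0, 0.0]
contact_force: [-0.3, 0.4, -0.7]
opening: 0.064
finger_force: 0.0
```

Request:
{"method": "send_rows", "body": {
  "commands": [
    [0.5,0,0,0.2,0,0,0],
    [0.5,0,0,0.5,0,0,0],
    [0.5,0,0,0.8,0,0,0],
    [0.5,0,0,1,0,0,0],
    [0.5,0,0,1,0,0,0]
  ]
}}

```text
clock: 31.32
position: [0.4419, -0.1896, 0.3084]
tool_rot: [0.652, 0.758, 0.0, 0.001]
contact_force: [-0.2, 0.4, 0.2]
opening: 0.0638
finger_force: 0.0
```

Request:
{"method": "send_rows", "body": {
  "commands": [
    [0.5,-0.5,0,1,0,0,0],
    [0.5,-0.5,0,0.5,0,0,0],
    [0.5,0,0,0,0,0,0],
    [0.5,0,0,0,0,0,0],
    [0.5,0,0,0,0,0,0]
  ]
}}

```text
clock: 31.95
position: [0.4169, -0.1896, 0.3426]
tool_rot: [0.652, 0.758, -0.0, -0.001]
contact_force: [-1.1, 0.6, 0.0]
opening: 0.064
finger_force: 0.0
```

Run:
```python
from h import *
s,img,d,W,c=wcloud();a,da,Wa=cloud("scene");print(s["position"],s["contact_force"],s["clock"])
th=np.radians(8.7);Rp=np.array([[np.cos(th),-np.sin(th)],[np.sin(th),np.cos(th)]]);oo=np.array([.560,-.3075])
for nm,w in(("w",W),("s",Wa)):
    q=w.reshape(-1,3);q=q[~np.isnan(q[:,0])];p=np.c_[(q[:,:2]-oo)@Rp,q[:,2]]*1000
    for lo,hi,n in(([-125,-68,148],[-85,70,165],"rail top"),([-115,-95,138],[-85,-68,152],"high barrel"),([-120,106,220],[-92,175,256],"grip(-104,128)")):
        m=p[((p>lo)&(p<hi)).all(1)]
        print(nm,n,len(m),np.percentile(m,[2,50,98],axis=0).round(1).tolist() if len(m) else "")
for n in("ipa_mid","blue_mid","spare_rail"):
    for r in silhouettes("scene",n)[:1]:
        q=Wa[r["mask"]];print(n,r["conf"],np.nanmedian(q,0).round(3))
cv2.imwrite("pics/c6.png",cv2.resize(a[130:300,130:390],(780,510),interpolation=cv2.INTER_CUBIC)[...,::-1])
```

```text
[ 0.41694202 -0.1895522   0.34263489] [-1.09244851  0.5920372   0.04046326] 31.95
w rail top 655 [[-104.6, -54.6, 150.2], [-98.9, -1.5, 153.5], [-92.9, 46.4, 156.2]]
w high barrel 6 [[-108.1, -71.5, 138.5], [-106.7, -69.9, 140.9], [-105.3, -68.3, 143.7]]
w grip(-104,128) 1321 [[-109.5, 107.4, 238.2], [-102.4, 137.3, 244.8], [-94.2, 164.4, 246.9]]
s rail top 145 [[-108.0, -59.3, 148.2], [-100.6, -5.8, 152.4], [-93.2, 64.2, 157.4]]
s high barrel 27 [[-111.6, -85.9, 138.4], [-99.3, -77.7, 144.2], [-88.3, -69.3, 147.8]]
s grip(-104,128) 89 [[-113.0, 108.2, 233.3], [-106.5, 133.9, 242.2], [-95.6, 162.1, 248.2]]
ipa_mid 0.62 [ 0.455 -0.029  0.088]
blue_mid 0.76 [ 0.374 -0.021  0.064]
```

View pics/c6.png

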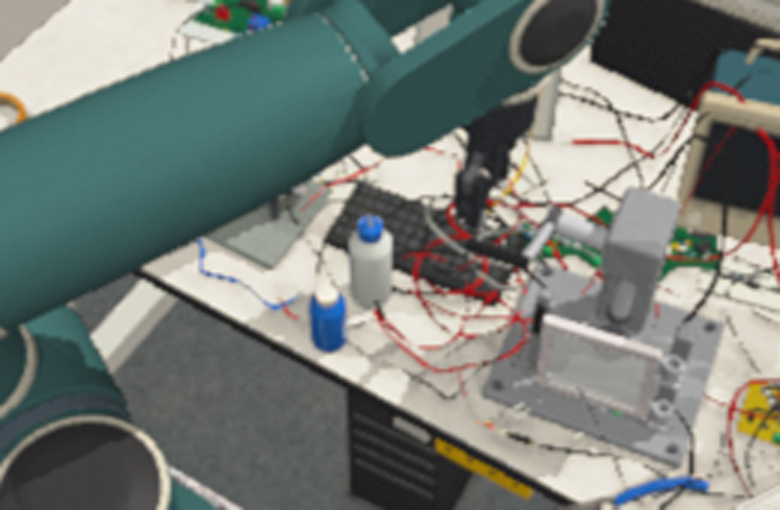

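The picture shows the guard shut on both hinges at about (600,365). The lever is up at rest at about (540,235), both bottles are in place, and the gripper is clear of everything.

```bash
python3 -c "
from bench import *
print(close_job())"
```

```text
the job is handed in; nothing more can be done
None
```

The guard hangs shut with both barrels down on the hinge pins; the lever was pulled fully down and eased back to rest; both bottles measured unmoved. The spare panel was never touched, but the arm hid it in the last picture. The job was handed in at about 32 s, with no verdict returned.

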